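Put the mixed-up castings back on their own tapping fixtures

TASK

Four bare aluminium castings stand on the wrong black fixture plates: set each one upright, centred and gently, on the plate of its own outline (round on round, square on square, long on long and lying along it, triangular on triangular). A plate must be empty before the next casting can go on it, so use the grey tray as the free spot, and leave it empty at the end. Never put a casting down on the bench or drop one, and do not knock the oil bottle.

Things in the scene. Friction and masses are not known exactly. Their poses are not given: they have to be found in the camera images.
- round_mid (a point): Round casting: upright bare aluminium cylinder, 50 mm across, 46 mm high, loose, about 0.2 kg. The point is its centre, half-way up (23 mm above its underside); z is up along its axis.
- square_mid (a point): Square casting: bare aluminium block 46 x 46 mm, 46 mm high, loose, about 0.25 kg. The point is its centre, half-way up (23 mm above its underside); x and y are square to its sides, z is up.
- long_mid (a point): Long casting: bare aluminium block 84 mm (its x) by 32 mm (its y), 46 mm high, loose, about 0.3 kg. The point is its centre, half-way up (23 mm above its underside); z is up. Gripped across its 32 mm width.
- tri_grip (a point): Triangular casting: a bare aluminium triangular flange, equal sides of 73 mm, 12 mm thick, one corner at its +x (42 mm from the centre), with a round upright spigot 30 mm across in its middle that rises to 54 mm above the underside; loose, about 0.2 kg. The point is on the spigot's axis, 36 mm above the underside, where it is gripped; z is up.
- plate_round: Round black fixture plate, 128 mm across. Fixed. Origin: centre of its underside, on the bench; its flat top is 12 mm above the bench. 
- plate_square: Square black fixture plate, 116 x 116 mm, sides along its x and y. Fixed. Origin: centre of its underside, on the bench; its flat top is 12 mm above the bench. 
- plate_long: Long black fixture plate, 160 mm (its x) by 84 mm (its y). Fixed. Origin: centre of its underside, on the bench; its flat top is 12 mm above the bench. 
- plate_tri: Triangular black fixture plate, equal sides of 145 mm, one corner at its +x (84 mm from the centre). Fixed. Origin: centre of its underside, on the bench; its flat top is 12 mm above the bench. 
- tray: Grey square plastic tray, 140 x 140 mm, the free spot, empty at the start. Fixed. Origin: centre of its underside, on the bench; its inner floor (130 x 130 mm) is 12 mm above the bench, its 5 mm thick rim stands 20 mm above the bench.
- oil_bottle: Bystander: upright white oil bottle with a red cap, 60 mm across, 150 mm high, loose, beside the plates on the right. Origin: centre of its underside.

How it is judged:
At the end, for the whole second after the job is handed in: Each casting stands upright (0.1 rad), still and released on the plate of its own outline, centred within 14 mm, at its resting height within 4 mm; the long casting is parallel to the long plate within 0.2 rad, either way round (horizontal distance between round_mid and plate_round below 0.014 m and height (world z) of round_mid between 0.031 and 0.039 m and angle between each of round_mid, square_mid, long_mid, tri_grip's own z axis and vertical below 0.1 rad and linear speed of each of cast_round, cast_square, cast_long, cast_tri below 0.01 m/s and horizontal distance between square_mid and plate_square below 0.014 m and height (world z) of square_mid between 0.031 and 0.039 m and horizontal distance between long_mid and plate_long below 0.014 m and height (world z) of long_mid between 0.031 and 0.039 m and horizontal distance between tri_grip and plate_tri below 0.014 m and height (world z) of tri_grip between 0.044 and 0.052 m and angle between the x axis of long_mid and the x axis of plate_long, either way round below 0.2 rad); the robot touches nothing.
It fails at once if a casting is put on the bench or tipped over (height (world z) of any of round_mid, square_mid, long_mid below 0.028 m or height (world z) of tri_grip below 0.041 m or angle between any of round_mid, square_mid, long_mid, tri_grip's own z axis and vertical above 0.6 rad).
It fails at once if a plate or the tray is rammed (over 60 N) (contact force between any of plate_round, plate_square, plate_long, plate_tri, tray and anything else above 60 N).
It fails at once if a casting is let go more than 20 mm above its seat ((height (world z) of round_mid above 0.055 m and contact force between cast_round and the fingers below 0.1 N) or (height (world z) of square_mid above 0.055 m and contact force between cast_square and the fingers below 0.1 N) or (height (world z) of long_mid above 0.055 m and contact force between cast_long and the fingers below 0.1 N) or (height (world z) of tri_grip above 0.068 m and contact force between cast_tri and the fingers below 0.1 N)).
It fails at once if the oil bottle is shifted by over 30 mm or tipped (distance of oil_bottle from where it was at the start of the episode above 0.03 m or angle between oil_bottle's own z axis and vertical above 0.3 rad).
It also fails if it takes over 136 s, if anything falls off the work surface, if the arm or the gripper's body presses on something with over 40 N, if the wrist force passes 120 N, or if a joint passes its speed limit or range.

ROBOT

A 6-joint arm with a two-finger parallel gripper is mounted at the origin on the work surface. World frame = base frame: x ahead of the robot, y to its left, z up, the work surface at z = 0. Lengths are in m, angles in rad, forces in N, time in s.
With the tool pointing down it reaches from about 0.375 to 0.9 m from the base axis. Payload 3.1 kg.
Tool frame: the origin (TCP) lies midway between the tips of the shut fingers; the grasp point (between the pads) lies 19 mm behind it; z points along the fingers, y is the line along which they close (so a half turn about z gives the same grasp; the last joint's range is limited). The gripper opens to 87 mm and grips with 3 to 60 N. Pads are 19 mm wide; open, the fingers measure 117 mm over their backs; the gripper's body (75 mm by 190 mm) begins 51 mm behind the grasp point.
Start: joints at [0.992, 0.527, 1.433, -0, 1.181, -0.178], TCP at [0.244, 0.575, 0.223] pointing down, gripper open.
Joint ranges: [-3.08, 3.08], [-0.75, 2.2], [0.22, 2.44], [-1.43, 4.57], [0, 2.65], [-2.85, 2.85]. Speed limits (rad/s): [2.79, 2.79, 3.14, 3.14, 3.14, 3.14].

INTERFACE

Orientations are given as a unit quaternion [x, y, z, w].
In Python, from rig import status, imaging, order gives the robot as it stands.
- The arm moves only by the tool arm_command, never from a script. Its argument "deltas" is one flat list of numbers, 5 for each row, row after row: the opening, from -1 (shut) to 1 (fully open), so that 0 is half open, then the shift along the tool's x, y, z in m, then the turn about the tool's z in rad. In form: [gripper, tx, ty, tz, roll, gripper, tx, ty, tz, roll, ...]. A call has 1 to 12 rows; each row shifts and turns the commanded pose from where the row before left it, along the tool's axes as they then stand; what a row does not reach is not made up. A row lasts 1/8 s, in which the tool goes at most 62.5 mm and 10.7 degrees, less where a joint would pass 70% of its speed; a pose out of reach is approached as far as the arm can. A call with a gripper value outside its range is refused whole. The fingers move at their own pace and stop on an object; "newtons" is the grip in N (left out, the last holds). Time passes only in rows, so rows that do not move let the fingers close. It gives the time, the measured TCP pose, the force, the opening and the grip force at its end, in the units of the state.
- status.get_obs(): the state, without advancing time (a new reading comes with each control period).
- imaging.camera(name): name is "scene" or "top"; returns (picture, depth): 384x512x3 uint8, red, green, blue; 384x512 float32, m along the optical axis (not along the pixel's ray), 0 where there is no reading.
- imaging.camera_params(name): a dict with "intrinsics" (3x3 intrinsics, pixels), "k1" (the pictures are not rectified: a ray, as slopes to the right and down, at radius r is drawn at 1 + k1 r^2 times it, then the intrinsics apply), "camera_from_world" (4x4, takes a point from world to camera coordinates). Camera axes: x right, y up, looking along -z (the intrinsics and any distortion apply to the point x, -y, -z); pixel columns grow to the right and rows downward; lengths in m; the calibration is good to about 2 mm. A picture is of the moment at which its call begins. camera_params takes no time and is no camera call.
- order.hand_in(): hands the job in; it is judged then, once.
The state is a dict: "time": time; "q": joint angles; "joint_velocities": joint speeds; "joint_torque": joint torques, N m; "position": TCP position; "tool_rot": TCP orientation; "ft_force": force on the tool from outside, world axes, zero at the start; "moment": the same for the moment, N m; "grip_width": finger opening in m; "grip_force": force on a finger pad.
Only numpy, scipy, OpenCV 4.12 (cv2) and the standard library are available. Lean on these libraries where they do the work, as an engineer would, in place of code of your own. Each camera call takes 0.05 s, during which the arm holds its last target. There are 200 camera calls.

## Working session

There is one attempt and no reset: what is moved stays moved. The work goes in short steps, Python scripts to look and compute and a tool call to move; the robot and the scene stay as the last step left them, time stands still between calls to the robot, and variables do not carry over. Pictures are saved under pics/ and viewed, at most 14 in all, crops included, and the job is handed in when it is done.

Besides the shell and the picture viewer there is one more tool, called by a JSON object that holds its "op" and its "data". arm_command: Moves the arm, as the interface text tells. Its arguments: {"type":"object","properties":{"deltas":{"type":"array"},"newtons":{"type":"number"}},"required":["deltas"]}

```bash
mkdir -p pics
python3 - <<'E'
from rig import status, imaging
import cv2,numpy as np
for n in("top","scene"):
    p,d=imaging.camera(n); cv2.imwrite(f"pics/{n}0.png",p[:,:,::-1]); np.savez(f"{n}0.npz",p=p,d=d)
    c=imaging.camera_params(n); print(n,c)
print(status.get_obs())
E
```

```text
top {'intrinsics': array([[442.69171977,   0.        , 251.61189963],
       [  0.        , 442.69171977, 202.4246944 ],
       [  0.        ,   0.        ,   1.        ]]), 'k1': -0.08402140030891403, 'camera_from_world': array([[ 0.01964881, -0.99975692,  0.0100013 , -0.09698621],
       [ 0.99495302,  0.02053694,  0.09821777, -0.5304225 ],
       [-0.09839929,  0.00802096,  0.99511469, -1.08157698],
       [ 0.        ,  0.        ,  0.        ,  1.        ]])}
scene {'intrinsics': array([[399.67957438,   0.        , 260.82738694],
       [  0.        , 399.67957438, 191.34213691],
       [  0.        ,   0.        ,   1.        ]]), 'k1': -0.1246612315944694, 'camera_from_world': array([[-0.42184524,  0.90651589, -0.01659912,  0.33896829],
       [-0.65295624, -0.29104805,  0.69924187,  0.27780426],
       [ 0.62904272,  0.30581035,  0.71469244, -1.45005718],
       [ 0.        ,  0.        ,  0.        ,  1.        ]])}
{'time': 0.1, 'q': array([ 9.91483141e-01,  5.28328094e-01,  1.43377034e+00,  2.83507651e-05,
        1.18143464e+00, -1.78485446e-01]), 'joint_velocities': array([-0.00114218, -0.00087087, -0.00206901,  0.00031494,  0.00218456,
        0.00081866]), 'joint_torque': array([ 5.11679063e-04, -4.40985382e+01, -1.77150893e+01,  6.34916034e-02,
        5.34199120e-02, -6.18965692e-05]), 'position': array([0.24345049, 0.57491504, 0.22169844]), 'tool_rot': array([ 1.99080126e-01,  9.79982736e-01, -8.96548862e-04, -3.71059214e-04]), 'ft_force': array([-0.68010763, -0.64674113, -0.11211126]), 'moment': array([-0.06230254, -0.02884766, -0.00645295]), 'grip_force': 0.0, 'grip_width': 0.08700273658761624}
```

View pics/top0.png

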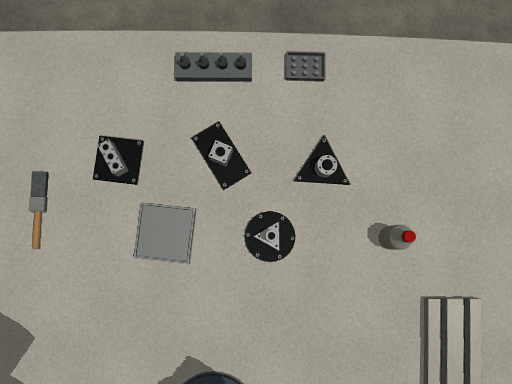

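View pics/scene0.png

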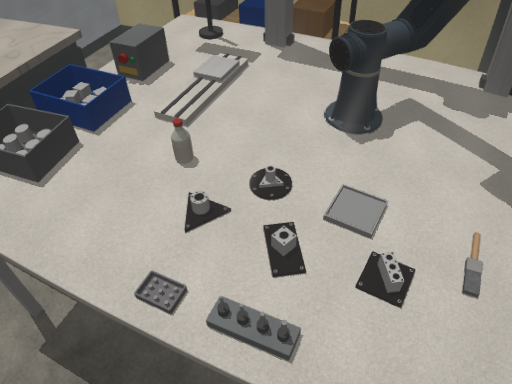

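The top view shows the long casting on the square plate (118,160), the square casting on the long plate (221,155), the round casting on the triangular plate (322,163) and the triangular casting on the round plate (270,236). The tray at (165,233) is empty, and the bottle is at about (398,237). The scene view agrees.

```bash
cat > h.py <<'E'
import cv2,numpy as np
from rig import imaging
def cast(n,uv,z):
    c=imaging.camera_params(n);K=c["intrinsics"];T=c["camera_from_world"]
    s=cv2.undistortPoints(np.asarray(uv,np.float64).reshape(-1,1,2),K,np.array([c["k1"],0,0,0])).reshape(-1,2)
    R=T[:3,:3];o=-R.T@T[:3,3]
    d=np.c_[s[:,0],-s[:,1],-np.ones(len(s))]@R
    t=(z-o[2])/d[:,2]
    return o+d*t[:,None]
def heights(n,depth):
    v,u=np.mgrid[:384,:512]
    c=imaging.camera_params(n);K=c["intrinsics"];T=c["camera_from_world"]
    s=cv2.undistortPoints(np.c_[u.ravel(),v.ravel()].astype(float).reshape(-1,1,2),K,np.array([c["k1"],0,0,0])).reshape(-1,2)
    P=np.c_[s[:,0],-s[:,1],-np.ones(len(s))]*depth.reshape(-1,1)
    return ((P-T[:3,3])@T[:3,:3]).reshape(384,512,3)
E
python3 - <<'E'
from h import *
f=np.load("top0.npz");p,d=f["p"],f["d"]
W=heights("top",d)
g=p.max(2)
for n,(u,v) in dict(sq=(118,160),lo=(221,155),tr=(322,163),ro=(270,236),tray=(165,233)).items():
    m=np.zeros((384,512),np.uint8);s=np.s_[v-42:v+42,u-40:u+40]
    if n!="tray": m[s]=(g[s]<70)*255
    else: m[s]=((np.abs(p[s].astype(int)-np.array([128,128,128])).max(2)<40)&(np.ptp(p[s],axis=2)<12))*255
    m=cv2.morphologyEx(m,cv2.MORPH_CLOSE,np.ones((3,3)))
    cs=max(cv2.findContours(m,0,2)[0],key=cv2.contourArea)
    X=cast("top",cs[:,0],0.012 if n!="tray" else .02)[:,:2].astype(np.float32)*1000
    out=[n,cv2.minAreaRect(X),cv2.minEnclosingCircle(X)]
    if n=="tr": a,t=cv2.minEnclosingTriangle(X.reshape(-1,1,2)); out+=[t[:,0].round(1),t.mean((0,1)).round(1)]
    print(*out)
    # casting
    q=(W[s][...,2]>.05); mm=np.zeros_like(m); mm[s]=q*255
    if n!="tray":
        c=max(cv2.findContours(mm,0,2)[0],key=cv2.contourArea)
        zt=np.median(W[mm>0][:,2])
        X=cast("top",c[:,0],.066 if n=="ro" else .058)[:,:2].astype(np.float32)*1000
        print("   cast",zt,cv2.minAreaRect(X),cv2.minEnclosingCircle(X))
# bench, bottle
print(np.median(W[280:300,200:300,2]), W[237,409],W[150:170,105:130,2].max())
x=np.zeros((384,512),np.uint8);x=((p[...,0]>150)&(p[...,1]<60))
vv,uu=np.nonzero(x);print("cap",uu.mean(),vv.mean(),cast("top",[[uu.mean(),vv.mean()]],.15))
big=cv2.resize(p[110:275,80:360],None,fx=2.8,fy=2.8,interpolation=cv2.INTER_CUBIC);cv2.imwrite("pics/crop0.png",big[:,:,::-1])
E
```

```text
sq ((637.4287109375, 260.634033203125), (117.53250122070312, 115.66939544677734), 84.08943176269531) ((637.5819702148438, 260.80902099609375), 80.72892761230469)
   cast 0.058070811462186005 ((636.1350708007812, 264.9638977050781), (84.59779357910156, 33.657310485839844), 30.836374282836914) ((636.2329711914062, 264.10174560546875), 44.49940490722656)
lo ((654.8568725585938, -4.728729248046875), (159.71328735351562, 85.34268188476562), 32.854976654052734) ((653.2579345703125, -3.8259315490722656), 88.72689819335938)
   cast 0.058033829506324935 ((653.5753173828125, -5.198528289794922), (46.796546936035156, 46.84366226196289), 68.18571472167969) ((653.5891723632812, -5.635066032409668), 31.449569702148438)
tr ((621.3843994140625, -248.6720733642578), (142.26930236816406, 123.60231018066406), 27.62297248840332) ((631.1416625976562, -266.3890380859375), 82.02391815185547) [[ 591.5 -190.6]
 [ 714.5 -269.7]
 [ 585.2 -337.4]] [ 630.4 -265.9]
   cast 0.05799033168135119 ((626.9730224609375, -269.9635009765625), (47.53086471557617, 49.736671447753906), 1.3256242275238037) ((626.5993041992188, -269.22796630859375), 25.66022300720215)
ro ((449.91278076171875, -133.25985717773438), (125.84278869628906, 123.72865295410156), 1.1638931035995483) ((449.3761901855469, -132.84632873535156), 63.916561126708984)
   cast 0.0666365661880092 ((449.6378479003906, -134.03321838378906), (26.347084045410156, 28.82090187072754), 1.0965700149536133) ((449.4359130859375, -133.9809112548828), 14.828186988830566)
tray ((452.5297546386719, 130.35400390625), (143.35719299316406, 141.534423828125), 85.0611801147461) ((452.7666931152344, 130.2977752685547), 98.11210632324219)
-0.00021074263206881014 [ 0.44950373 -0.43856182  0.15176356] 1.1293600446983145
cap nan nan [[nan nan nan]]<stdin>:25: RuntimeWarning: Mean of empty slice.
  ret = ret.dtype.type(ret / rcount)
```

View pics/crop0.png

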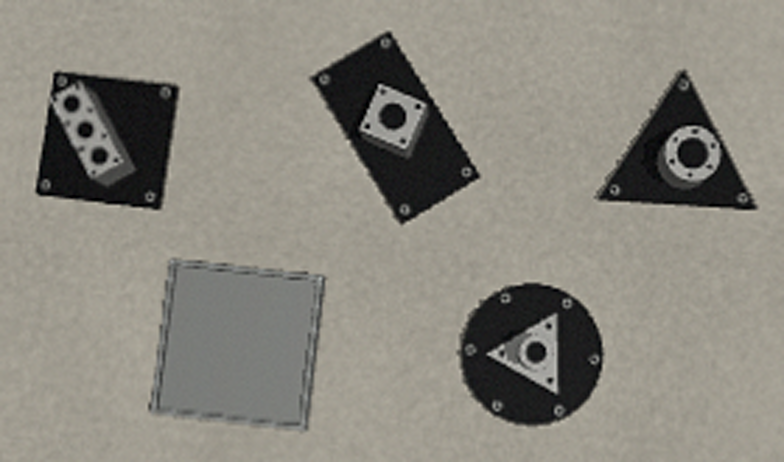

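```bash
cat > plan.py <<'E'
import sys,numpy as np
from rig import status
from scipy.spatial.transform import Rotation as R
o=status.get_obs();M=R.from_quat(o["tool_rot"]).as_matrix()
x,y,z,a=map(float,sys.argv[1:])
d=M.T@(np.array([x,y,z])/1000-o["position"])
ya=np.degrees(np.arctan2(M[1,1],M[0,1]))
r=-np.radians((a-ya+90)%180-90)   # half turn gives the same grasp
print("t",o["time"],"d mm",(d*1000).round(1),"roll",r.round(3),"yang",ya.round(1),"q6",o["q"][5].round(2),"tilt",M[2,2].round(4))
E
python3 plan.py 636 264.7 22 120.8
```

```text
t 0.1 d mm [-482.6 -132.1  199.8] roll -0.938 yang 67.0 q6 -0.18 tilt -1.0
```

{"op": "arm_command", "data": {"deltas": [1,-0.0483,-0.0132,0,0,1,-0.0483,-0.0132,0,0,1,-0.0483,-0.0132,0,0,1,-0.0483,-0.0132,0,0,1,-0.0483,-0.0132,0,0,1,-0.0483,-0.0132,0,0,1,-0.0483,-0.0132,0,0,1,-0.0483,-0.0132,0,0,1,-0.0483,-0.0132,0,0,1,-0.0483,-0.0132,0,0,1,0,0,0.03,-0.15,1,0,0,0.03,-0.15], "newtons": 25}}

```text
time: 1.6
position: [0.6376, 0.2644, 0.1614]
tool_rot: [0.049, 0.999, 0.0, -0.0]
ft_force: [0.2, 0.5, -0.4]
grip_width: 0.0872
grip_force: 0.0
```

{"op": "arm_command", "data": {"deltas": [1,0,0,0.02,-0.16,1,0,0,0.02,-0.16,1,0,0,0.02,-0.16,1,0,0,0.02,-0.158,1,0,0,0,0,1,0,0,0,0]}}

```text
time: 2.35
position: [0.6373, 0.2656, 0.0829]
tool_rot: [-0.264, 0.964, 0.0, 0.0]
ft_force: [0.4, -0.4, 0.0]
grip_width: 0.087
grip_force: 0.0
```

```bash
python3 plan.py 636 264.7 22 120.8
```

```text
t 2.35 d mm [ 1.6 -0.1 60.9] roll -0.003 yang 120.7 q6 -1.87 tilt -1.0
```

{"op": "arm_command", "data": {"deltas": [1,0.0016,0,0.02,0,1,0,0,0.02,0,1,0,0,0.014,0,1,0,0,0.006,0,-1,0,0,0,0,-1,0,0,0,0,-1,0,0,0,0,-1,0,0,0,0,-1,0,0,0,0,-1,0,0,0,0], "newtons": 30}}

```text
time: 3.6
position: [0.6357, 0.2647, 0.0226]
tool_rot: [-0.265, 0.964, -0.0, 0.0]
ft_force: [0.0, -0.1, -0.4]
grip_width: 0.0349
grip_force: 0.0
```

{"op": "arm_command", "data": {"deltas": [-1,0,0,0,0,-1,0,0,0,0,-1,0,0,-0.01,0,-1,0,0,-0.02,0,-1,0,0,-0.03,0,-1,0,0,-0.03,0,-1,0,0,0,0]}}

```text
time: 4.47
position: [0.6383, 0.2653, 0.1168]
tool_rot: [-0.265, 0.964, -0.0, 0.004]
ft_force: [-0.2, -0.5, -3.3]
grip_width: 0.0315
grip_force: 30.0
```

```bash
python3 plan.py 452.6 130.3 22 120.8; python3 -c "
from rig import status;o=status.get_obs();print(o['grip_force'],o['grip_width'])"
```

```text
t 4.475 d mm [229.4 -20.6  93. ] roll -0.0 yang 120.8 q6 -1.88 tilt -1.0
29.999691070988774 0.031516744021289185
```

{"op": "arm_command", "data": {"deltas": [-1,0.02,-0.002,0,0,-1,0.037,-0.0033,0,0,-1,0.037,-0.0033,0,0,-1,0.037,-0.0033,0,0,-1,0.037,-0.0033,0,0,-1,0.037,-0.0033,0,0,-1,0.02,-0.002,0,0,-1,0,0,0.02,0,-1,0,0,0.02,0,-1,0,0,0.015,0,-1,0,0,0,0,-1,0,0,0,0]}}

```text
time: 5.98
position: [0.4529, 0.1319, 0.0577]
tool_rot: [-0.265, 0.964, -0.0, 0.0]
ft_force: [-1.1, -0.4, -2.8]
grip_width: 0.0316
grip_force: 30.0
```

```bash
python3 plan.py 452.6 130.3 22.5 120.8
```

```text
t 5.975 d mm [ 1.1 -1.2 35.2] roll -0.0 yang 120.8 q6 -2.06 tilt -1.0
```

{"op": "arm_command", "data": {"deltas": [-1,0.001,-0.001,0.012,0,-1,0,0,0.012,0,-1,0,0,0.006,0,-1,0,0,0.003,0,-1,0,0,0.0015,0,-1,0,0,0,0,-1,0,0,0,0]}}

```text
time: 6.85
position: [0.4527, 0.1306, 0.0233]
tool_rot: [-0.265, 0.964, -0.0, 0.0]
ft_force: [0.1, 1.2, -2.5]
grip_width: 0.0317
grip_force: 30.0
```

{"op": "arm_command", "data": {"deltas": [-1,0,0,0.0008,0,-1,0,0,0,0,1,0,0,0,0,1,0,0,0,0,1,0,0,0,0,1,0,0,0,0,1,0,0,-0.02,0,1,0,0,-0.03,0,1,0,0,-0.04,0,1,0,0,0,0,1,0,0,0,0]}}

```text
time: 8.22
position: [0.4521, 0.1305, 0.112]
tool_rot: [-0.265, 0.964, 0.0, -0.0]
ft_force: [0.3, -0.3, -0.4]
grip_width: 0.0871
grip_force: 0.0
```

```bash
python3 plan.py 653.6 -5.2 22 68.2;python3 -c "
from rig import status;o=status.get_obs();print(o['grip_force'],o['grip_width'],o['position'])"
```

```text
t 8.225 d mm [-103.7 -219.7   89.9] roll 0.918 yang 120.8 q6 -2.07 tilt -1.0
0.0 0.0871344281082329 [0.45209292 0.13052568 0.11199145]
```

{"op": "arm_command", "data": {"deltas": [1,-0.0173,-0.0366,0,0,1,-0.0173,-0.0366,0,0,1,-0.0173,-0.0366,0,0,1,-0.0173,-0.0366,0,0,1,-0.0173,-0.0366,0,0,1,-0.0173,-0.0366,0,0,1,0,0,0,0.153,1,0,0,0,0.153,1,0,0,0,0.153,1,0,0,0.01,0.153,1,0,0,0.01,0.153,1,0,0,0.01,0.153]}}

```text
time: 9.72
position: [0.6526, -0.0049, 0.0795]
tool_rot: [0.192, 0.981, -0.0, -0.002]
ft_force: [0.0, -0.0, -1.0]
grip_width: 0.0871
grip_force: 0.0
```

{"op": "arm_command", "data": {"deltas": [1,0,0,0,0,1,0,0,0,0]}}

```text
time: 9.98
position: [0.6536, -0.005, 0.0813]
tool_rot: [0.188, 0.982, -0.0, -0.001]
ft_force: [0.6, -0.3, -0.4]
grip_width: 0.0872
grip_force: 0.0
```

```bash
python3 plan.py 653.6 -5.2 22 68.2
```

```text
t 9.975 d mm [-0.2 -0.2 59.3] roll 0.002 yang 68.3 q6 -1.37 tilt -1.0
```

{"op": "arm_command", "data": {"deltas": [1,0,0,0.02,0,1,0,0,0.02,0,1,0,0,0.014,0,1,0,0,0.005,0,-1,0,0,0,0,-1,0,0,0,0,-1,0,0,0,0,-1,0,0,0,0,-1,0,0,0,0,-1,0,0,0,0,-1,0,0,0,0,-1,0,0,0,0]}}

```text
time: 11.48
position: [0.6542, -0.005, 0.0235]
tool_rot: [0.189, 0.982, 0.0, 0.0]
ft_force: [-0.3, 0.8, 2.5]
grip_width: 0.0455
grip_force: 30.0
```

```bash
python3 plan.py 637.5 260.7 22 84.1;python3 -c "
from rig import status;o=status.get_obs();print(o['grip_force'],o['grip_width'],o['position'])"
```

```text
t 11.475 d mm [114.2 240.5   1.5] roll -0.278 yang 68.2 q6 -1.37 tilt -1.0
29.99580055475235 0.04554308907660783 [ 0.65418785 -0.00498824  0.02354357]
```

{"op": "arm_command", "data": {"deltas": [-1,0,0,-0.01,0,-1,0,0,-0.03,0,-1,0,0,-0.05,0,-1,0.0143,0.03,0,0,-1,0.0171,0.0361,0,0,-1,0.0171,0.0361,0,0,-1,0.0171,0.0361,0,0,-1,0.0171,0.0361,0,0,-1,0.0171,0.0361,0,0,-1,0.0143,0.03,0,0,-1,0,0,0.02,-0.139,-1,0,0,0.02,-0.139]}}

```text
time: 12.98
position: [0.6368, 0.2614, 0.0726]
tool_rot: [0.048, 0.999, -0.0, -0.0]
ft_force: [0.9, 0.3, -2.1]
grip_width: 0.0458
grip_force: 30.0
```

{"op": "arm_command", "data": {"deltas": [-1,0,0,0.015,0,-1,0,0,0,0,-1,0,0,0,0]}}

```text
time: 13.35
position: [0.6381, 0.2606, 0.0588]
tool_rot: [0.052, 0.999, 0.0, 0.0]
ft_force: [0.9, -0.4, -2.9]
grip_width: 0.046
grip_force: 30.0
```

```bash
python3 plan.py 637.5 260.7 23.5 84.1
```

```text
t 13.35 d mm [ 0.6  0.1 35.3] roll -0.001 yang 84.0 q6 -1.24 tilt -1.0
```

{"op": "arm_command", "data": {"deltas": [-1,0,0,0.012,0,-1,0,0,0.012,0,-1,0,0,0.006,0,-1,0,0,0.003,0,-1,0,0,0.0015,0,-1,0,0,0.0005,0,-1,0,0,0,0,-1,0,0,0,0]}}

```text
time: 14.35
position: [0.6377, 0.2607, 0.0236]
tool_rot: [0.051, 0.999, 0.0, 0.0]
ft_force: [-0.5, -1.1, -1.7]
grip_width: 0.0458
grip_force: 30.0
```

{"op": "arm_command", "data": {"deltas": [-1,0,0,0.0005,0,-1,0,0,0,0,1,0,0,0,0,1,0,0,0,0,1,0,0,0,0,1,0,0,0,0,1,0,0,-0.02,0,1,0,0,-0.03,0,1,0,0,-0.04,0,1,0,0,0,0,1,0,0,0,0]}}

```text
time: 15.72
position: [0.6374, 0.2607, 0.1135]
tool_rot: [0.051, 0.999, 0.0, 0.0]
ft_force: [-0.3, -0.5, 0.3]
grip_width: 0.087
grip_force: 0.0
```

```bash
python3 plan.py 452.6 130.3 22.6 120.8
```

```text
t 15.725 d mm [ 170.5 -148.6   90.8] roll -0.64 yang 84.1 q6 -1.24 tilt -1.0
```

{"op": "arm_command", "data": {"deltas": [1,0.0284,-0.0248,0,0,1,0.0284,-0.0248,0,0,1,0.0284,-0.0248,0,0,1,0.0284,-0.0248,0,0,1,0.0284,-0.0248,0,0,1,0.0284,-0.0248,0,0,1,0,0,0,-0.16,1,0,0,0,-0.16,1,0,0,0.015,-0.16,1,0,0,0.015,-0.16,1,0,0,0,0,1,0,0,0,0]}}

```text
time: 17.23
position: [0.4524, 0.1301, 0.0826]
tool_rot: [-0.264, 0.964, 0.0, -0.001]
ft_force: [0.1, -0.9, 0.2]
grip_width: 0.0871
grip_force: 0.0
```

```bash
python3 plan.py 452.6 130.3 22.6 120.8
python3 - <<'E'
from rig import imaging
import cv2
p,d=imaging.camera("scene");cv2.imwrite("pics/s1.png",cv2.resize(p[140:330,160:460],None,fx=2.6,fy=2.6)[:,:,::-1])
E
```

```text
t 17.225 d mm [-0.3  0.  60. ] roll -0.003 yang 120.6 q6 -2.06 tilt -1.0
```

View pics/s1.png

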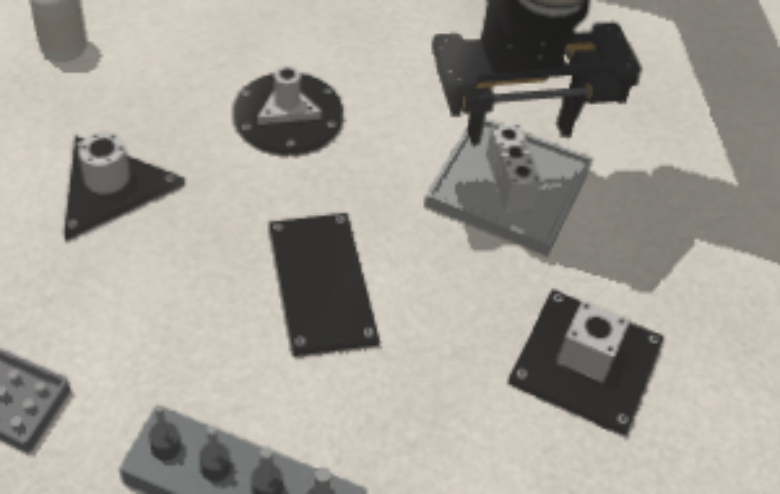

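The crop shows the square casting centred on the square plate (590,350). The long casting stands in the tray under the open fingers (515,160), and the long plate (325,285) is empty.

{"op": "arm_command", "data": {"deltas": [1,0,0,0.02,0,1,0,0,0.02,0,1,0,0,0.014,0,1,0,0,0.006,0,-1,0,0,0,0,-1,0,0,0,0,-1,0,0,0,0,-1,0,0,0,0,-1,0,0,0,0,-1,0,0,0,0,-1,0,0,0,0,-1,0,0,0,0]}}

```text
time: 18.77
position: [0.4527, 0.1302, 0.0228]
tool_rot: [-0.265, 0.964, 0.0, -0.0]
ft_force: [-0.5, -0.2, 1.5]
grip_width: 0.0319
grip_force: 30.0
```

```bash
python3 plan.py 654.3 -4.7 22.6 122.8;python3 -c "
from rig import status;o=status.get_obs();print(o['grip_force'],o['grip_width'],o['position'])"
```

```text
t 18.775 d mm [-1.042e+02 -2.191e+02  1.000e-01] roll -0.035 yang 120.8 q6 -2.07 tilt -1.0
29.999597752466798 0.03190838179360223 [0.45266766 0.13017198 0.02277353]
```

{"op": "arm_command", "data": {"deltas": [-1,0,0,-0.01,0,-1,0,0,-0.03,0,-1,0,0,-0.05,0,-1,-0.0141,-0.0295,0,0,-1,-0.019,-0.04,0,0,-1,-0.019,-0.04,0,0,-1,-0.019,-0.04,0,0,-1,-0.019,-0.04,0,0,-1,-0.0141,-0.0296,0,0,-1,0,0,0.03,-0.035,-1,0,0,0.025,0,-1,0,0,0,0]}}

```text
time: 20.27
position: [0.6516, -0.0044, 0.0554]
tool_rot: [-0.282, 0.959, 0.002, -0.003]
ft_force: [0.1, 0.7, -2.0]
grip_width: 0.0317
grip_force: 30.0
```

{"op": "arm_command", "data": {"deltas": [-1,0,0,0,0,-1,0,0,0,0]}}

```text
time: 20.52
position: [0.6553, -0.0048, 0.0593]
tool_rot: [-0.282, 0.959, -0.001, 0.001]
ft_force: [0.5, 1.1, -2.1]
grip_width: 0.0319
grip_force: 30.0
```

```bash
python3 plan.py 654.3 -4.7 22.8 122.8
```

```text
t 20.525 d mm [ 0.9  0.7 36.5] roll -0.0 yang 122.8 q6 -2.32 tilt -1.0
```

{"op": "arm_command", "data": {"deltas": [-1,0,0,0.012,0,-1,0,0,0.012,0,-1,0,0,0.006,0,-1,0,0,0.003,0,-1,0,0,0.0015,0,-1,0,0,0.0005,0,-1,0,0,0,0,-1,0,0,0,0]}}

```text
time: 21.52
position: [0.6545, -0.0048, 0.023]
tool_rot: [-0.282, 0.959, -0.0, 0.0]
ft_force: [0.4, -0.7, -2.6]
grip_width: 0.032
grip_force: 30.0
```

{"op": "arm_command", "data": {"deltas": [-1,0,0,0.0006,0,-1,0,0,0,0,1,0,0,0,0,1,0,0,0,0,1,0,0,0,0,1,0,0,0,0,1,0,0,-0.02,0,1,0,0,-0.03,0,1,0,0,-0.04,0,1,0,0,0,0,1,0,0,0,0]}}

```text
time: 22.9
position: [0.6542, -0.0047, 0.1129]
tool_rot: [-0.282, 0.959, -0.0, 0.0]
ft_force: [-0.3, 0.4, -0.0]
grip_width: 0.0868
grip_force: 0.0
```

```bash
python3 plan.py 449.7 -133.8 31 84;python3 plan.py 449.7 -133.8 31 0
```

```text
t 22.9 d mm [241.9   2.3  81.8] roll 0.677 yang 122.8 q6 -2.32 tilt -1.0
t 22.9 d mm [241.9   2.3  81.8] roll -0.999 yang 122.8 q6 -2.32 tilt -1.0
```

{"op": "arm_command", "data": {"deltas": [1,0.0403,0.0004,0,0,1,0.0403,0.0004,0,0,1,0.0403,0.0004,0,0,1,0.0403,0.0004,0,0,1,0.0403,0.0004,0,0,1,0.0403,0.0003,0,0,1,0,0,0,0.153,1,0,0,0,0.153,1,0,0,0,0.153,1,0,0,0,0.153,1,0,0,0.01,0.153,1,0,0,0.01,0.153]}}

```text
time: 24.4
position: [0.449, -0.1333, 0.0912]
tool_rot: [0.175, 0.985, 0.0, -0.001]
ft_force: [-0.4, 0.5, -0.2]
grip_width: 0.0873
grip_force: 0.0
```

{"op": "arm_command", "data": {"deltas": [1,0,0,0,0,1,0,0,0,0]}}

```text
time: 24.65
position: [0.4496, -0.1336, 0.0919]
tool_rot: [0.171, 0.985, 0.0, -0.0]
ft_force: [0.1, 0.2, 1.1]
grip_width: 0.0872
grip_force: 0.0
```

```bash
python3 plan.py 449.7 -133.8 31 70
```

```text
t 24.65 d mm [-0.2 -0.1 60.9] roll 0.005 yang 70.3 q6 -1.75 tilt -1.0
```

{"op": "arm_command", "data": {"deltas": [1,0,0,0.02,0,1,0,0,0.02,0,1,0,0,0.014,0,1,0,0,0.0065,0,-1,0,0,0,0,-1,0,0,0,0,-1,0,0,0,0,-1,0,0,0,0,-1,0,0,0,0,-1,0,0,0,0,-1,0,0,0,0,-1,0,0,0,0]}}

```text
time: 26.15
position: [0.4499, -0.1337, 0.0317]
tool_rot: [0.172, 0.985, 0.0, 0.0]
ft_force: [0.2, 0.1, 0.6]
grip_width: 0.029
grip_force: 30.0
```

```bash
python3 plan.py 452.6 130.3 31 70;python3 -c "
from rig import status;o=status.get_obs();print(o['grip_force'],o['grip_width'],o['position'])"
```

```text
t 26.15 d mm [ 86.9 249.3   0.7] roll 0.003 yang 70.2 q6 -1.75 tilt -1.0
30.00000181607902 0.028996409413265655 [ 0.44985552 -0.13373086  0.03167378]
```

{"op": "arm_command", "data": {"deltas": [-1,0,0,-0.01,0,-1,0,0,-0.03,0,-1,0,0,-0.05,0,-1,0.0109,0.0313,0,0,-1,0.0129,0.037,0,0,-1,0.0129,0.037,0,0,-1,0.0129,0.037,0,0,-1,0.0129,0.037,0,0,-1,0.0129,0.037,0,0,-1,0.0115,0.033,0,0,-1,0,0,0.03,0,-1,0,0,0.025,0]}}

```text
time: 27.65
position: [0.4524, 0.1309, 0.0665]
tool_rot: [0.171, 0.985, 0.0, 0.0]
ft_force: [0.9, 0.9, -1.7]
grip_width: 0.0292
grip_force: 30.0
```

{"op": "arm_command", "data": {"deltas": [-1,0,0,0,0,-1,0,0,0,0,-1,0,0,0,0]}}

```text
time: 28.02
position: [0.4534, 0.1301, 0.0677]
tool_rot: [0.172, 0.985, 0.0, 0.001]
ft_force: [0.5, -0.1, -1.3]
grip_width: 0.0293
grip_force: 30.0
```

```bash
python3 plan.py 452.6 130.3 31.7 70
```

```text
t 28.025 d mm [ 0.9 -0.1 36. ] roll 0.003 yang 70.2 q6 -1.18 tilt -1.0
```

{"op": "arm_command", "data": {"deltas": [-1,0,0,0.012,0,-1,0,0,0.012,0,-1,0,0,0.006,0,-1,0,0,0.003,0,-1,0,0,0.0015,0,-1,0,0,0.0005,0,-1,0,0,0,0,-1,0,0,0,0]}}

```text
time: 29.02
position: [0.4528, 0.1302, 0.0318]
tool_rot: [0.172, 0.985, 0.0, 0.0]
ft_force: [-0.6, 0.2, -1.4]
grip_width: 0.0295
grip_force: 30.0
```

{"op": "arm_command", "data": {"deltas": [-1,0,0,0.0005,0,-1,0,0,0,0,1,0,0,0,0,1,0,0,0,0,1,0,0,0,0,1,0,0,0,0,1,0,0,-0.02,0,1,0,0,-0.03,0,1,0,0,-0.04,0,1,0,0,0,0,1,0,0,0,0]}}

```text
time: 30.4
position: [0.4521, 0.1302, 0.1209]
tool_rot: [0.172, 0.985, -0.0, -0.0]
ft_force: [-1.3, 0.3, 0.5]
grip_width: 0.0867
grip_force: 0.0
```

```bash
python3 plan.py 626.8 -269.6 22 70
```

```text
t 30.4 d mm [-299.9 -316.9   98.8] roll 0.003 yang 70.2 q6 -1.18 tilt -1.0
```

{"op": "arm_command", "data": {"deltas": [1,-0.0333,-0.0352,0,0,1,-0.0333,-0.0352,0,0,1,-0.0333,-0.0352,0,0,1,-0.0333,-0.0352,0,0,1,-0.0333,-0.0352,0,0,1,-0.0333,-0.0352,0,0,1,-0.0333,-0.0352,0,0,1,-0.0333,-0.0352,0,0,1,-0.0333,-0.0352,0,0,1,0,0,0.03,0,1,0,0,0,0,1,0,0,0,0]}}

```text
time: 31.9
position: [0.6265, -0.2685, 0.0902]
tool_rot: [0.172, 0.985, 0.001, -0.001]
ft_force: [-0.6, 0.3, 0.1]
grip_width: 0.0869
grip_force: 0.0
```

```bash
python3 plan.py 626.8 -269.6 22 70
```

```text
t 31.9 d mm [-0.8 -0.9 68.2] roll 0.004 yang 70.2 q6 -1.79 tilt -1.0
```

{"op": "arm_command", "data": {"deltas": [1,-0.0005,-0.0005,0.02,0,1,0,0,0.024,0,1,0,0,0.018,0,1,0,0,0.006,0,-1,0,0,0,0,-1,0,0,0,0,-1,0,0,0,0,-1,0,0,0,0,-1,0,0,0,0,-1,0,0,0,0,-1,0,0,0,0,-1,0,0,0,0]}}

```text
time: 33.4
position: [0.6277, -0.2701, 0.0236]
tool_rot: [0.172, 0.985, -0.0, 0.0]
ft_force: [-0.2, 0.6, 3.8]
grip_width: 0.0493
grip_force: 30.0
```

```bash
python3 plan.py 449.8 -133.1 22 70;python3 -c "
from rig import status;o=status.get_obs();print(o['grip_force'],o['grip_width'],o['position'])"
```

```text
t 33.4 d mm [213.8  68.6   1.5] roll 0.003 yang 70.2 q6 -1.79 tilt -1.0
29.99973116442561 0.049349712191187535 [ 0.62769722 -0.27010257  0.02358748]
```

{"op": "arm_command", "data": {"deltas": [-1,0,0,-0.01,0,-1,0,0,-0.03,0,-1,0,0,-0.05,0,-1,0.0269,0.0086,0,0,-1,0.04,0.0129,0,0,-1,0.04,0.0129,0,0,-1,0.04,0.0129,0,0,-1,0.04,0.0129,0,0,-1,0.0269,0.0084,0,0,-1,0,0,0.03,0,-1,0,0,0.025,0,-1,0,0,0,0]}}

```text
time: 34.9
position: [0.4484, -0.1325, 0.057]
tool_rot: [0.172, 0.985, 0.001, -0.002]
ft_force: [0.0, 0.6, -1.7]
grip_width: 0.0494
grip_force: 30.0
```

{"op": "arm_command", "data": {"deltas": [-1,0,0,0,0,-1,0,0,0,0]}}

```text
time: 35.15
position: [0.4503, -0.1334, 0.059]
tool_rot: [0.172, 0.985, -0.0, 0.001]
ft_force: [0.2, 1.1, -2.2]
grip_width: 0.0495
grip_force: 30.0
```

```bash
python3 plan.py 449.8 -133.1 23.6 70
```

```text
t 35.15 d mm [ 0.6  0.2 35.4] roll 0.003 yang 70.2 q6 -1.75 tilt -1.0
```

{"op": "arm_command", "data": {"deltas": [-1,0,0,0.012,0,-1,0,0,0.012,0,-1,0,0,0.006,0,-1,0,0,0.003,0,-1,0,0,0.0015,0,-1,0,0,0.0005,0,-1,0,0,0,0,-1,0,0,0,0]}}

```text
time: 36.15
position: [0.4494, -0.133, 0.0235]
tool_rot: [0.172, 0.985, -0.0, -0.0]
ft_force: [-1.3, 1.0, 5.6]
grip_width: 0.0495
grip_force: 30.0
```

Contact is made with a net upward force of 5.6 N, so the casting is seated. Release.

{"op": "arm_command", "data": {"deltas": [-1,0,0,0,0,1,0,0,0,0,1,0,0,0,0,1,0,0,0,0,1,0,0,0,0,1,0,0,-0.02,0,1,0,0,-0.03,0,1,0,0,-0.05,0,1,0,0,0,0,1,0,0,0,0]}}

```text
time: 37.4
position: [0.4492, -0.1328, 0.123]
tool_rot: [0.172, 0.985, 0.0, -0.0]
ft_force: [0.4, -0.4, -0.3]
grip_width: 0.0872
grip_force: 0.0
```

```bash
python3 plan.py 452.6 130.2 31.5 70
```

```text
t 37.4 d mm [ 86.  248.6  91.5] roll 0.003 yang 70.2 q6 -1.75 tilt -1.0
```

{"op": "arm_command", "data": {"deltas": [1,0.0143,0.0414,0,0,1,0.0143,0.0414,0,0,1,0.0143,0.0414,0,0,1,0.0143,0.0414,0,0,1,0.0143,0.0414,0,0,1,0.0143,0.0414,0,0,1,0,0,0.03,0,1,0,0,0,0,1,0,0,0,0]}}

```text
time: 38.52
position: [0.4525, 0.1294, 0.0926]
tool_rot: [0.172, 0.985, -0.0, -0.001]
ft_force: [0.2, 1.0, 0.3]
grip_width: 0.0868
grip_force: 0.0
```

```bash
python3 plan.py 452.6 130.2 31.5 70
```

```text
t 38.525 d mm [ 0.1  0.9 61.1] roll 0.003 yang 70.1 q6 -1.18 tilt -1.0
```

{"op": "arm_command", "data": {"deltas": [1,0,0.0005,0.02,0,1,0,0,0.02,0,1,0,0,0.014,0,1,0,0,0.0065,0,-1,0,0,0,0,-1,0,0,0,0,-1,0,0,0,0,-1,0,0,0,0,-1,0,0,0,0,-1,0,0,0,0,-1,0,0,0,0,-1,0,0,0,0]}}

```text
time: 40.02
position: [0.4532, 0.1302, 0.0327]
tool_rot: [0.172, 0.985, -0.0, -0.0]
ft_force: [0.0, -0.5, 0.5]
grip_width: 0.0293
grip_force: 30.0
```

```bash
python3 plan.py 630.5 -266 31.5 97;python3 -c "
from rig import status;o=status.get_obs();print(o['grip_force'],o['grip_width'],o['position'])"
```

```text
t 40.025 d mm [-301.1 -312.7    1.2] roll -0.468 yang 70.2 q6 -1.18 tilt -1.0
30.00014692079276 0.029344499278899334 [0.45320803 0.1302018  0.0326754 ]
```

{"op": "arm_command", "data": {"deltas": [-1,0,0,-0.01,0,-1,0,0,-0.03,0,-1,0,0,-0.05,0,-1,-0.0165,-0.0174,0,0,-1,-0.0335,-0.0347,0,0,-1,-0.0335,-0.0347,0,0,-1,-0.0335,-0.0347,0,0,-1,-0.0335,-0.0347,0,0,-1,-0.0335,-0.0347,0,0,-1,-0.0335,-0.0347,0,0,-1,-0.0335,-0.0347,0,0,-1,-0.0335,-0.0347,0,0]}}

```text
time: 41.52
position: [0.6207, -0.2448, 0.1227]
tool_rot: [0.172, 0.985, 0.0, -0.001]
ft_force: [0.7, 0.5, -2.2]
grip_width: 0.0292
grip_force: 30.0
```

{"op": "arm_command", "data": {"deltas": [-1,-0.0165,-0.0174,0,0,-1,0,0,0.01,-0.156,-1,0,0,0.02,-0.156,-1,0,0,0.025,-0.156,-1,0,0,0,0,-1,0,0,0,0]}}

```text
time: 42.28
position: [0.6307, -0.2658, 0.0683]
tool_rot: [-0.06, 0.998, -0.0, 0.0]
ft_force: [0.3, -0.2, -1.9]
grip_width: 0.0293
grip_force: 30.0
```

```bash
python3 plan.py 630.5 -266 32.7 97
```

```text
t 42.275 d mm [ 0.3 -0.2 35.6] roll -0.002 yang 96.9 q6 -2.25 tilt -1.0
```

{"op": "arm_command", "data": {"deltas": [-1,0,0,0.012,0,-1,0,0,0.012,0,-1,0,0,0.006,0,-1,0,0,0.003,0,-1,0,0,0.0015,0,-1,0,0,0.0005,0,-1,0,0,0,0,-1,0,0,0,0]}}

```text
time: 43.28
position: [0.6307, -0.2658, 0.0329]
tool_rot: [-0.061, 0.998, -0.0, 0.0]
ft_force: [0.6, 0.7, -3.0]
grip_width: 0.0296
grip_force: 30.0
```

Release, then retreat up and back toward the robot, clear of both the view and the castings.

{"op": "arm_command", "data": {"deltas": [-1,0,0,0.0006,0,-1,0,0,0,0,1,0,0,0,0,1,0,0,0,0,1,0,0,0,0,1,0,0,0,0,1,0,0,-0.02,0,1,0,0,-0.03,0,1,0,0,-0.05,0,1,0,0,-0.05,0,1,0,0,0,0]}}

```text
time: 44.65
position: [0.6339, -0.2677, 0.1895]
tool_rot: [-0.061, 0.998, -0.004, 0.005]
ft_force: [-0.2, 0.5, 0.6]
grip_width: 0.087
grip_force: 0.0
```

{"op": "arm_command", "data": {"deltas": [1,0.03,0.05,-0.02,0,1,0.03,0.05,-0.02,0,1,0.03,0.05,0,0,1,0.03,0.05,0,0,1,0.03,0.05,0,0,1,0,0.05,0,0,1,0,0.05,0,0,1,0,0.05,0,0,1,0,0.05,0,0,1,0,0.05,0,0,1,0,0.05,0,0,1,0,0,0,0]}}

```text
time: 46.15
position: [0.4136, 0.2646, 0.2222]
tool_rot: [-0.064, 0.998, 0.0, 0.0]
ft_force: [0.5, 0.1, -0.0]
grip_width: 0.087
grip_force: 0.0
```

Run:
```python
from h import *
p,d=imaging.camera("top");cv2.imwrite("pics/t2.png",p[:,:,::-1])
ps,ds=imaging.camera("scene");cv2.imwrite("pics/s2.png",ps[:,:,::-1])
W=heights("top",d)
T=dict(sq=(118,160,637.5,260.7),lo=(221,155,654.3,-4.7),tr=(322,163,630.5,-266),ro=(270,236,449.8,-133.1))
for n,(u,v,x,y) in T.items():
    s=np.s_[v-42:v+42,u-40:u+40];mm=np.zeros((384,512),np.uint8);mm[s]=((W[s][...,2]>.05)&(W[s][...,2]<.08))*255
    c=max(cv2.findContours(mm,0,2)[0],key=cv2.contourArea);zt=np.median(W[mm>0][:,2])
    r=cv2.minAreaRect(cast("top",c[:,0],.066 if n=="tr" else .058)[:,:2].astype(np.float32)*1000)
    print(n,zt.round(4),np.round(r[0],1),np.round(r[1],1),round(r[2],1),"off",np.round(np.array(r[0])-[x,y],1))
```

```text
sq 0.0576 [637.9 258.3] [46.9 47.5] 83.9 off [ 0.4 -2.4]
lo 0.058 [656.1  -3.8] [85.5 32.1] 32.9 off [1.8 0.9]
tr 0.0662 [ 629.1 -266.1] [27.7 31.9] 46.0 off [-1.4 -0.1]
ro 0.0582 [ 448.6 -132.1] [47.8 47.9] 46.0 off [-1.2  1. ]
```

View pics/t2.png

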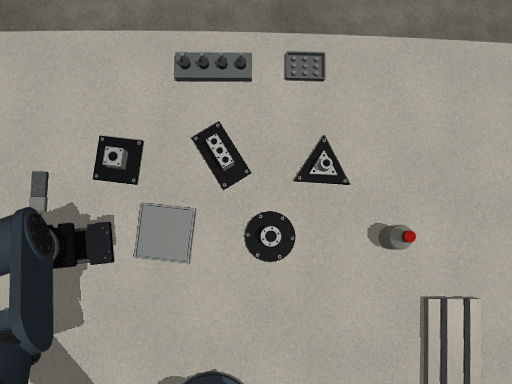

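View pics/s2.png

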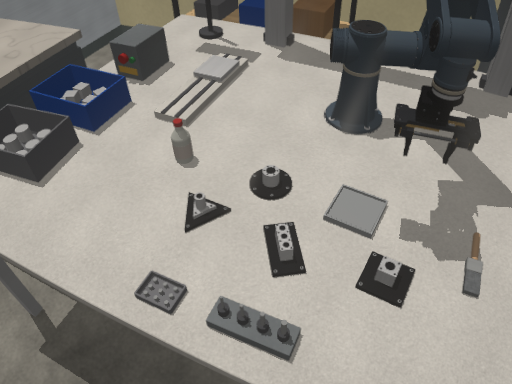

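The final views show every casting on its own plate: square (115,157), long (221,152), triangular (322,163) and round (270,236). All are within 2.5 mm of centre. The tray (165,233) is empty, the bottle is unmoved at (400,237), and the arm is clear.

```bash
python3 -c "
from rig import order;print(order.hand_in())"
```

```text
the job is handed in; nothing more can be done
None
```

All four castings stand upright and released on their own plates, each within about 2.5 mm of centre by the top camera; the tray is empty, the bottle is where it started, and the job was handed in at about 46 s (the hand-in returned no verdict).

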